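# Hang the jet chute over its catch cup

## Task

Hang the tin chute on the panel by its keyhole: pass the round opening over the head of the small steel screw (not the fat bronze knob) and let it down until the screw shank sits at the top of the narrow slot, the chute hanging upright. The open steel catch cup must end standing upright on the shelf, centred under the chute's spout. Leave the other things on the shelf where they are.

Things in the scene. Friction and masses are not known exactly. Their poses are not given: they have to be found in the camera images.
- chute_grip (a point): Loose tin chute, 123 long, 80 wide, 125 mm tall, 0.25 kg, standing upright: open-topped channel sloping down to its spout at -x, keyhole back plate at +x. Point in mid-channel, 40 mm above the underside, 60 mm from the plate's back face. Channel 40 mm wide outside; here its parallel upright walls span 17 to 59 mm above the underside: pinch across y from above. z up.
- chute_seat (a point): Where the screw shank's axis lies once hung: mid-thickness of the chute's upright back plate (80 x 125 x 5 mm), on its centre line, 106 mm above the underside; from chute_grip x +57.5, y 0, z +66 mm, same axes. Keyhole: round opening 28 mm across, centre 26 mm below this point; from it a slot 12 mm wide runs straight up and ends 4 mm above this point.
- chute_spout (a point): Point at the chute's underside level straight below the middle of the spout's mouth; relative to chute_grip it is at x -55, y 0, z -40 mm. Same axes as chute_grip.
- screw_seat (a point): Fixed round-headed steel screw standing level out of the grey panel, 195 mm above the shelf. Shank 8 mm dia, 12 mm long to the head; head 20 mm dia, 6 mm thick. Point on the shank axis, 6 mm off the panel face. +x into the panel (head on the -x side), z up. The chute hangs with axes parallel to these, chute_seat here (play 3.5 mm in x, 2 mm in y), underside 89 mm above the shelf.
- panel: Fixed upright sheet panel, 320 mm long, 12 mm thick, 225 mm high, carrying the screw and the bronze knob on its front face. Origin under its centre, at shelf level; front face looks to its -x and is 6 mm from the origin plane; y along it, z up.
- knob: Fixed bronze idle screw knob on the panel's front, 37 mm diameter, standing 23 mm off the panel, its centre 165 mm above the shelf, 160 mm along the panel from the screw on one side or the other; too fat for the keyhole. Origin on its axis at the panel's face, same axes as the panel.
- cup_center (a point): Loose open steel catch cup, round, 66 mm diameter at the rim, 62 mm at the foot, 65 mm tall, wall 3 mm, about 0.14 kg. This point is on its axis, half-way up, 32.5 mm above its underside. z is its upright axis.
- filter: Loose white nylon fuel filter housing, standing, 40 mm diameter, 70 mm tall, close in front of the middle of the panel. Origin at its underside centre. To be left alone.
- case: Loose orange plastic spark plug case lying on the shelf, 110 x 60 x 38 mm. Origin at its underside centre. To be left alone.
- carb: Loose cast-iron carb body, about 105 x 70 mm, 113 mm tall, heavy. Origin at its underside centre. To be left alone.
- tin: Loose closed round tin, 56 mm diameter, 48 mm tall, standing. Origin at its underside centre. To be left alone.
- jar: Loose closed amber jar, 68 mm diameter, 100 mm tall, standing. Origin at its underside centre. To be left alone.
- wrench: Loose steel wrench lying flat, 170 mm long. Origin at its underside centre. To be left alone.
Things that resemble listed ones, but are neither listed nor needed, are in the scene too. What is shaped like the part that bears cup_center but green is not meant.

How it is judged:
By the outcome, as a careful person would: the job done as asked, in the order asked, and still so for the second after the job is handed in, with the robot touching nothing.
It also fails if it takes over 67 s, if anything falls off the work surface, if the arm or the gripper's body presses on something with over 40 N, if the wrist force passes 120 N, or if a joint passes its speed limit or range.

## Robot

A 6-joint arm with a two-finger parallel gripper is mounted at the origin on the work surface. World frame = base frame: x ahead of the robot, y to its left, z up, the work surface at z = 0. Lengths are in m, angles in rad, forces in N, time in s.
With the tool pointing down it reaches from about 0.225 to 0.875 m from the base axis. Payload 3.4 kg.
Tool frame: the origin (TCP) lies between the finger pads; the fingertips stand 25 mm ahead of it and the grasp point (between the pads) lies 6 mm ahead of it; z points along the fingers, y is the line along which they close (so a half turn about z gives the same grasp; the last joint's range is limited). The gripper opens to 85 mm and grips with 20 to 120 N. Pads are 22 mm wide; open, the fingers measure 114 mm over their backs; the gripper's body (76 mm by 85 mm) begins 54 mm behind the grasp point. The pads swing forward as they close: fully open they stand 13 mm farther back than shut.
Start: joints at [-1.463, 0.276, 1.505, -0, 1.361, -0.121], TCP at [0.13, -0.56, 0.22] pointing down, gripper open.
Joint ranges: [-2.89, 2.89], [-0.75, 2.08], [0.22, 2.7], [-1.18, 4.32], [0.11, 2.71], [-2.7, 2.7]. Speed limits (rad/s): [2.57, 2.57, 3.14, 3.14, 3.14, 3.14].

## Interface

Orientations are given as a unit quaternion [w, x, y, z].
In Python, from rig import manip, cams, ticket gives the robot as it stands.
- The arm moves only by the tool step_arm, never from a script. Its argument "increments" is a list of rows, each an object with "dp": the shift along the world's x, y, z each as a share of 0.2 m, from -1 to 1, a list of three; "yaw": the turn about the world's z as a share of 0.15 rad, from -1 to 1; "grip": the opening, from 0 (shut) to 1 (fully open). In form: [{"dp": [tx, ty, tz], "yaw": yaw, "grip": grip}, ...]. A call has 1 to 5 rows; each row shifts and turns the commanded pose from where the row before left it; what a row does not reach is not made up. A row lasts 1/8 s, in which the tool goes at most 62.5 mm and 10.7 degrees, less where a joint would pass 70% of its speed; a pose out of reach is approached as far as the arm can. A call with a number of a shift or a turn outside -1 to 1 is refused whole. A call with a gripper value outside its range is refused whole. The fingers move at their own pace and stop on an object; "squeeze" is the grip in N (left out, the last holds). Time passes only in rows, so rows that do not move let the fingers close. It gives the time, the measured TCP pose, the force, the opening and the grip force at its end, in the units of the state.
- manip.get_state(): the state, without advancing time (a new reading comes with each control period).
- cams.get_image(name): name is "scene" or "top" or "wrist"; returns the picture (420x560x3 uint8, blue, green, red); there is no depth.
- cams.get_calibration(name): a dict with "fx", "fy", "cx", "cy" (pixels), "extrinsics" (4x4, takes a point from camera to world coordinates). Camera axes: x right, y up, looking along -z (the intrinsics and any distortion apply to the point x, -y, -z); pixel columns grow to the right and rows downward; lengths in m; the calibration is good to about 2 mm. A picture is of the moment at which its call begins: read the wrist's pose just before it. get_calibration takes no time and is no camera call; for the wrist camera it gives the pose at the moment of the call.
- ticket.sign_off(): hands the job in; it is judged then, once.
The state is a dict: "clock": time; "qpos": joint angles; "qd": joint speeds; "effort": joint torques, N m; "position": TCP position; "ee_rot": TCP orientation; "contact_force": force on the tool from outside, world axes, zero at the start; "moment": the same for the moment, N m; "width": finger opening in m; "gripper_force": force on a finger pad.
Only numpy, scipy, OpenCV 4.12 (cv2) and the standard library are available. Lean on these libraries where they do the work, as an engineer would, in place of code of your own. Each camera call takes 0.05 s, during which the arm holds its last target. There are 200 camera calls.

## Working session

There is one attempt and no reset: what is moved stays moved. The work goes in short steps, Python scripts to look and compute and a tool call to move; the robot and the scene stay as the last step left them, time stands still between calls to the robot, and variables do not carry over. Pictures are saved under pics/ and viewed, at most 10 in all, crops included, and the job is handed in when it is done.

Besides the shell and the picture viewer there is one more tool, called after "Call:" in YAML: its name, and indented under it one key for each argument. step_arm: Moves the arm, as the interface text tells. Shift numbers are shares of 0.2 m and turn numbers shares of 0.15 rad, none past 1 either way. Its arguments: {"type":"object","properties":{"increments":{"type":"array"},"squeeze":{"type":"number"}},"required":["increments"]}

```bash
mkdir -p pics
cat > h.py <<'E'
import numpy as np, cv2
from rig import manip, cams, ticket
def ray(n,u,v,c=None):
    c=c or cams.get_calibration(n); E=np.array(c["extrinsics"])
    p=np.array([[[u,v]]],float)
    d=c.get("distortion",c.get("dist"))
    K=np.array([[c["fx"],0,c["cx"]],[0,c["fy"],c["cy"]],[0,0,1]])
    x,y=cv2.undistortPoints(p,K,np.array(d,float) if d is not None else None)[0,0]
    return E[:3,3],E[:3,:3]@np.array([x,-y,-1])
def onz(n,u,v,z,c=None):
    o,d=ray(n,u,v,c); return o+d*(z-o[2])/d[2]
def onx(n,u,v,x,c=None):
    o,d=ray(n,u,v,c); return o+d*(x-o[0])/d[0]
def two(a,b):
    (o1,d1),(o2,d2)=a,b
    s=np.linalg.lstsq(np.c_[d1,-d2],o2-o1,rcond=None)[0]
    return (o1+d1*s[0]+o2+d2*s[1])/2, np.linalg.norm(o1+d1*s[0]-o2-d2*s[1])
def proj(n,P,c=None):
    c=c or cams.get_calibration(n); E=np.array(c["extrinsics"])
    q=E[:3,:3].T@(np.array(P)-E[:3,3]); return c["cx"]+c["fx"]*q[0]/-q[2], c["cy"]-c["fy"]*q[1]/-q[2]
E
python3 - <<'E'
from h import *
np.set_printoptions(precision=3,suppress=True)
print(manip.get_state()["clock"])
for n in("scene","top","wrist"):
    cv2.imwrite(f"pics/{n}0.png",cams.get_image(n)); print(n,cams.get_calibration(n))
cv2.imwrite("pics/a.png",np.vstack([cv2.resize(cv2.imread("pics/scene0.png"),None,fx=1,fy=1)]))
E
```

```text
0.0
scene {'fx': 434.45329727472733, 'fy': 434.45329727472733, 'cx': 280.46807676974703, 'cy': 209.12603089553173, 'extrinsics': array([[ 0.849, -0.358,  0.387,  1.044],
       [ 0.527,  0.604, -0.598, -0.782],
       [-0.02 ,  0.712,  0.702,  1.002],
       [ 0.   ,  0.   ,  0.   ,  1.   ]])}
top {'fx': 464.0512663450314, 'fy': 464.0512663450314, 'cx': 282.81929071370985, 'cy': 219.31928245223278, 'extrinsics': array([[ 0.017,  0.994, -0.109,  0.407],
       [-1.   ,  0.017, -0.007, -0.008],
       [-0.006,  0.109,  0.994,  1.483],
       [ 0.   ,  0.   ,  0.   ,  1.   ]])}
wrist {'fx': 299.6870992579724, 'fy': 299.6870992579724, 'cx': 283.07628925756967, 'cy': 214.00185024929974, 'extrinsics': array([[ 0.227,  0.927,  0.299,  0.207],
       [-0.974,  0.216,  0.069, -0.542],
       [-0.001, -0.306,  0.952,  0.373],
       [ 0.   ,  0.   ,  0.   ,  1.   ]])}
```

View pics/scene0.png

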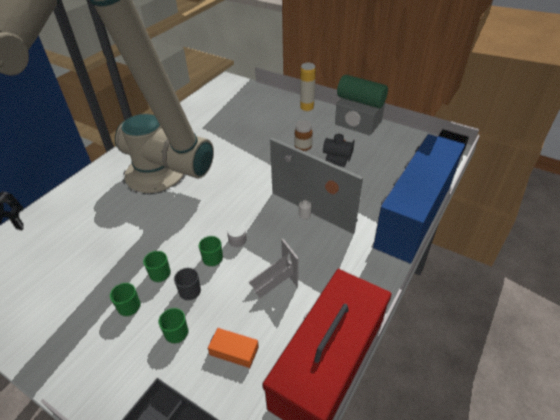

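View pics/top0.png

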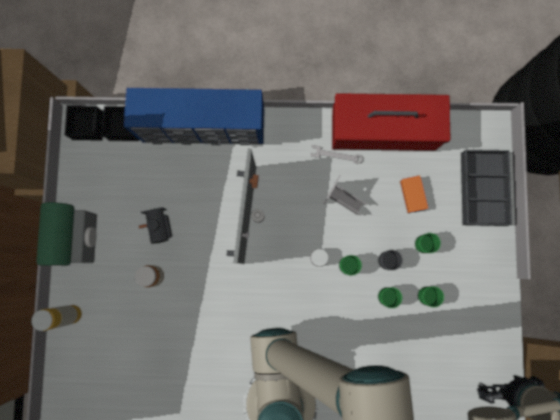

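The steel cup is at scene (187,284) / top (390,260); its look-alikes are four green cups. It is the only dark grey one. The bronze knob is at scene (331,187), the small screw at (289,157). I'll confirm these and the chute in enlarged crops.

Run:
```python
import cv2,numpy as np
s=cv2.imread("pics/scene0.png");t=cv2.imread("pics/top0.png")
r=lambda im,x,y,w,h,f:cv2.resize(im[y:y+h,x:x+w],None,fx=f,fy=f,interpolation=cv2.INTER_CUBIC)
a=r(s,100,130,270,225,2.96)[:600,:800]
cv2.imwrite("pics/c1.png",a)
b=r(t,220,135,230,172,3.47)[:600,:800]
cv2.imwrite("pics/c2.png",b)
```

```text
(no output)
```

View pics/c1.png

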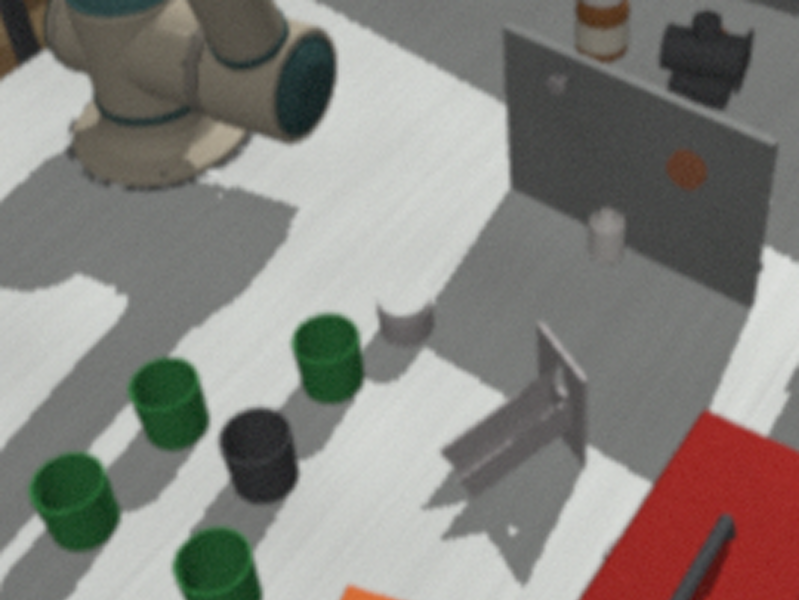

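View pics/c2.png

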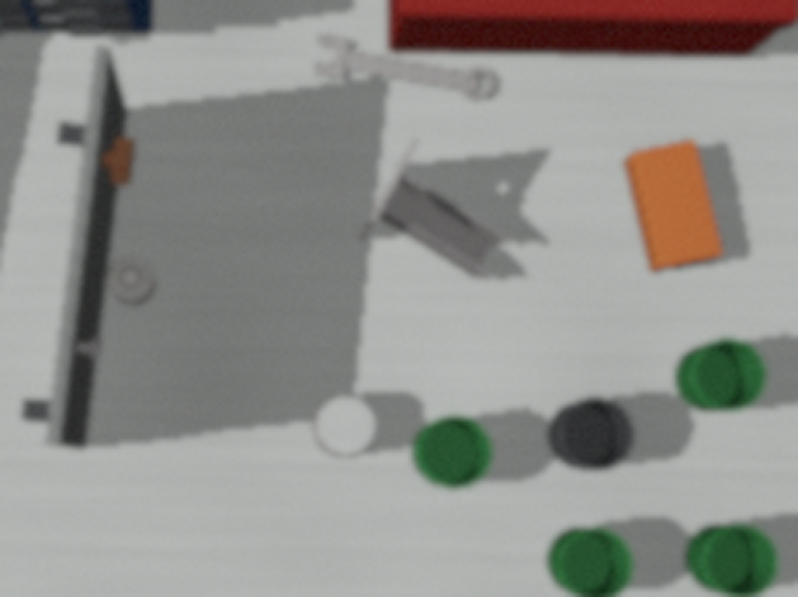

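The crops confirm: screw head at scene (288,159) / top (245,235), small and pale; bronze knob at scene (331,187); dark steel cup at scene (188,284) / top (391,260); chute plate at scene (290,265), spout toward scene (254,288). Measuring.

Run:
```python
from h import *
np.set_printoptions(precision=4,suppress=True)
S=lambda u,v:("scene",100+u/2.963,130+v/2.963)
T=lambda u,v:("top",220+u/3.478,135+v/3.478)
st=manip.get_state(); print(st["position"],st["ee_rot"],st["width"])
print("screw head",two(ray(*S(557,85)),ray(*T(87,348))))
print("knob",two(ray(*S(686,170)),ray(*T(122,160))))
a=onz(*T(109,55),.225);b=onz(*T(66,443),.225);print("panel top front edge",a,b,np.degrees(np.arctan2(a[0]-b[0],-(a[1]-b[1]))))
a=onz(*S(503,30),.225);b=onz(*S(775,147),.225);print("panel top scene",a,b)
# cup by mask
for n,z in(("top",.065),("scene",.065)):
    im=cv2.imread(f"pics/{n}0.png");h=cv2.cvtColor(im,cv2.COLOR_BGR2HSV)
    m=((h[...,2]<75)&(h[...,1]<90)).astype(np.uint8)
    k,l,s,c=cv2.connectedComponentsWithStats(m)
    for i in range(1,k):
        if s[i,4]>100 and np.hypot(*(c[i]-((391,260) if n=="top" else (188,284))))<25: print(n,s[i],c[i],onz(n,*c[i],.033))
print("plate top ends",onz(*T(415,140),.125),onz(*T(367,235),.125))
print("plate top scene",onz(*S(540,323),.125),onz(*S(584,378),.125))
print("spout tips scene z.042",onz(*S(445,452),.042),onz(*S(467,494),.042))
print("spout tips top",onz(*T(497,235),.042),onz(*T(475,275),.042))
```

```text
[ 0.1304 -0.5596  0.2197] [-0.0007  0.9935  0.1142  0.    ] 0.08526397068266174
screw head (array([0.502 , 0.1057, 0.1906]), np.float64(0.0018094760523676373))
knob (array([0.6613, 0.0834, 0.1641]), np.float64(0.0006833314480848721))
panel top front edge [0.7347 0.0918 0.225 ] [0.426  0.1176 0.225 ] 85.22836429356683
panel top scene [0.4295 0.1174 0.225 ] [0.7446 0.0901 0.225 ]
top [379 251  23  18 333] [390.012  259.6426] [ 0.4454 -0.333   0.033 ]
scene [175 269  25  31 619] [187.5848 283.7027] [ 0.4442 -0.3309  0.033 ]
plate top ends [ 0.6906 -0.1638  0.125 ] [ 0.6078 -0.1234  0.125 ]
plate top scene [ 0.6244 -0.1295  0.125 ] [ 0.6908 -0.1641  0.125 ]
spout tips scene z.042 [ 0.5925 -0.2449  0.042 ] [ 0.6349 -0.272   0.042 ]
spout tips top [ 0.6221 -0.2475  0.042 ] [ 0.5854 -0.2277  0.042 ]
```

Call:
step_arm:
  increments:
    - {"dp":[0.197,0.142,0],"yaw":1,"grip":1}
    - {"dp":[0.197,0.142,0],"yaw":1,"grip":1}
    - {"dp":[0.197,0.142,0],"yaw":1,"grip":1}
    - {"dp":[0.197,0.142,0],"yaw":1,"grip":1}
    - {"dp":[0.197,0.142,0],"yaw":1,"grip":1}
  squeeze: 40

```text
clock: 0.78
position: [0.3285, -0.4169, 0.2202]
ee_rot: [-0.0, 0.881, 0.472, 0.0]
contact_force: [0.5, -1.8, -0.1]
width: 0.0853
gripper_force: 0.0
```

Call:
step_arm:
  increments:
    - {"dp":[0.197,0.142,0],"yaw":0,"grip":1}
    - {"dp":[0.197,0.142,0],"yaw":0,"grip":1}
    - {"dp":[0.197,0.142,0],"yaw":0,"grip":1}
    - {"dp":[0,0,0],"yaw":0,"grip":1}

```text
clock: 1.27
position: [0.4478, -0.3306, 0.22]
ee_rot: [-0.0, 0.882, 0.472, 0.0]
contact_force: [-0.1, -1.0, 0.7]
width: 0.0859
gripper_force: 0.0
```

Call:
step_arm:
  increments:
    - {"dp":[-0.014,-0.007,-0.28],"yaw":0,"grip":1}
    - {"dp":[0,0,-0.28],"yaw":0,"grip":1}
    - {"dp":[0,0,-0.28],"yaw":0,"grip":1}
    - {"dp":[0,0,0],"yaw":0,"grip":0.7}
    - {"dp":[0,0,0],"yaw":0,"grip":0.5}
  squeeze: 40

```text
clock: 1.9
position: [0.4434, -0.3358, 0.054]
ee_rot: [0.001, 0.883, 0.47, 0.0]
contact_force: [1.2, 0.4, 1.1]
width: 0.0517
gripper_force: 0.0
```

Call:
step_arm:
  increments:
    - {"dp":[0,0,0],"yaw":0,"grip":0.5}
    - {"dp":[0,0,0],"yaw":0,"grip":0.5}
    - {"dp":[0,0,0],"yaw":0,"grip":0.5}

```text
clock: 2.28
position: [0.4433, -0.3346, 0.0535]
ee_rot: [0.001, 0.883, 0.47, 0.0]
contact_force: [-0.1, 0.4, 0.7]
width: 0.0429
gripper_force: 0.0
```

Run:
```python
from h import *
a=cams.get_image("wrist");b=cams.get_image("scene")
cv2.imwrite("pics/w1.png",np.hstack([cv2.resize(a,(400,300)),cv2.resize(b[200:380,60:300],(400,300))]))
```

```text
(no output)
```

View pics/w1.png

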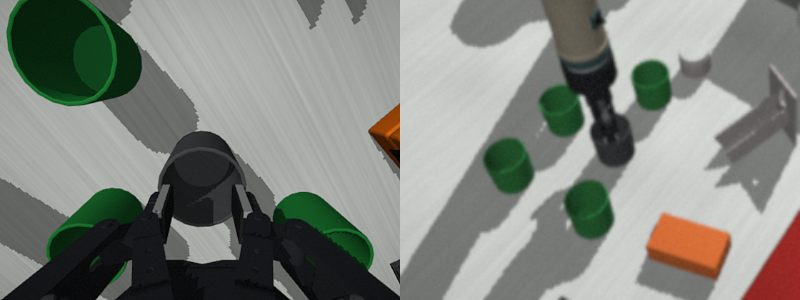

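Run:
```python
from h import *
np.set_printoptions(precision=4,suppress=True)
for p in((202,187),(160,190),(245,187),(202,148),(202,225)): print(p,onz("wrist",p[0]*1.4,p[1]*1.4,.065))
b=cams.get_image("scene");h=cv2.cvtColor(b,cv2.COLOR_BGR2HSV)
print(manip.get_state()["position"], cams.get_calibration("wrist")["extrinsics"][:3,3])
a=cams.get_image("wrist"); cv2.imwrite("pics/w2.png",cv2.resize(a[170:370,170:400],None,fx=3,fy=3,interpolation=cv2.INTER_CUBIC))
```

```text
(202, 187) [ 0.4465 -0.3292  0.065 ]
(160, 190) [ 0.4196 -0.314   0.065 ]
(245, 187) [ 0.4726 -0.3467  0.065 ]
(202, 148) [ 0.4631 -0.3045  0.065 ]
(202, 225) [ 0.4283 -0.3563  0.065 ]
[ 0.4429 -0.3343  0.0528] [ 0.4865 -0.2697  0.2059]
```

View pics/w2.png

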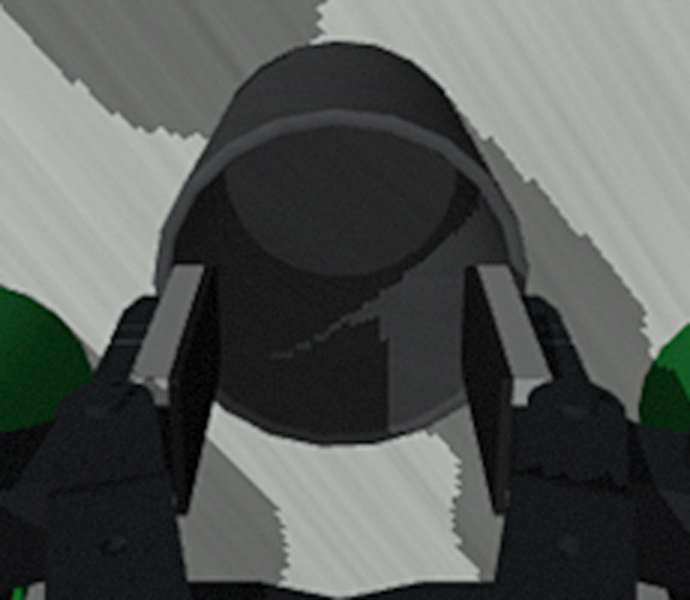

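The picture shows the pads inside the cup's rim: they closed while the arm was still coming down. The rim is centred at (0.446, −0.330) and the cup is undisturbed. I'll rise, open and go down again, with a settle row before closing.

Call:
step_arm:
  increments:
    - {"dp":[0.015,0.02,0.25],"yaw":0,"grip":0.5}
    - {"dp":[0,0,0.1],"yaw":0,"grip":0.5}
    - {"dp":[0,0,0],"yaw":0,"grip":1}
    - {"dp":[0,0,0],"yaw":0,"grip":1}
    - {"dp":[0,0,0],"yaw":0,"grip":1}

```text
clock: 3.1
position: [0.445, -0.3296, 0.121]
ee_rot: [-0.001, 0.883, 0.47, -0.0]
contact_force: [-0.5, -0.3, 0.3]
width: 0.0855
gripper_force: 0.0
```

Call:
step_arm:
  increments:
    - {"dp":[0,0,-0.18],"yaw":0,"grip":1}
    - {"dp":[0,0,-0.18],"yaw":0,"grip":1}
    - {"dp":[0,0,0],"yaw":0,"grip":1}
    - {"dp":[0,0,0],"yaw":0,"grip":1}

```text
clock: 3.6
position: [0.4462, -0.3307, 0.0509]
ee_rot: [0.0, 0.883, 0.47, 0.0]
contact_force: [0.7, 0.4, -0.3]
width: 0.0854
gripper_force: 0.0
```

Call:
step_arm:
  increments:
    - {"dp":[0,0,0],"yaw":0,"grip":0.6}
    - {"dp":[0,0,0],"yaw":0,"grip":0.6}
    - {"dp":[0,0,0],"yaw":0,"grip":0.6}

```text
clock: 3.98
position: [0.4461, -0.3305, 0.0511]
ee_rot: [0.001, 0.883, 0.47, 0.0]
contact_force: [-0.4, -0.3, -1.0]
width: 0.0513
gripper_force: 0.0
```

Run:
```python
from h import *
a=cams.get_image("wrist"); b=cams.get_image("scene"); cv2.imwrite("pics/w3.png",np.hstack([cv2.resize(a[150:390,140:430],(480,400)),cv2.resize(b[235:330,150:226],(320,400))]))
print(manip.get_state())
```

```text
{'clock': 4.075, 'qpos': array([-7.62948984e-01,  3.92990482e-01,  1.79238611e+00,  3.11334394e-05,
        9.55196031e-01, -1.71022204e-01]), 'qd': array([ 0.00094174, -0.00022771, -0.0019018 ,  0.0002293 ,  0.00231485,
       -0.00084394]), 'effort': array([-2.30078911e-02, -4.18708205e+01, -1.84873939e+01, -2.33623505e-03,
       -1.16803693e-01,  3.46576717e-04]), 'position': array([ 0.44604567, -0.33042691,  0.05093631]), 'ee_rot': array([4.80397481e-04, 8.82602836e-01, 4.70119106e-01, 1.71739302e-04]), 'contact_force': array([ 0.35200328, -0.36056524,  1.53509577]), 'moment': array([ 0.08759029,  0.03252618, -0.00260888]), 'gripper_force': 1.087085918790649, 'width': 0.05099347520337896}
```

View pics/w3.png

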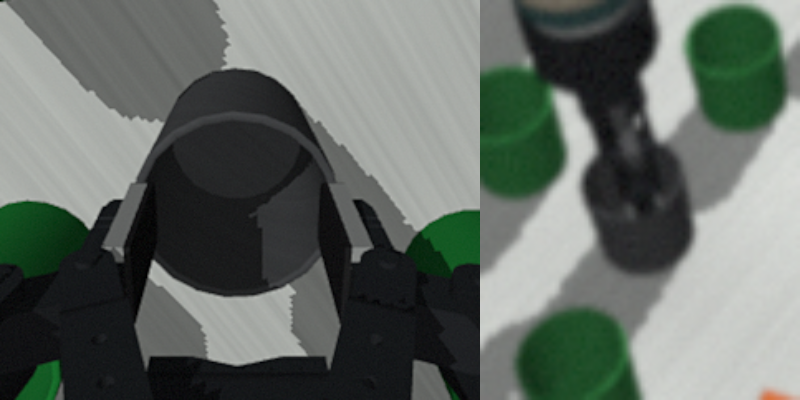

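Run:
```python
from h import *
from scipy.spatial.transform import Rotation as R
s=manip.get_state();q=s["ee_rot"];M=R.from_quat([q[1],q[2],q[3],q[0]]).as_matrix();p=s["position"]
k=lambda uv:((uv[0]-140)*480/290,(uv[1]-150)*400/240)
for zt in(-.025,0,.006,.025,.045):
  for x in(-.011,.011):
    print(zt,x,np.round([k(proj("wrist",p+M@[x,y,zt])) for y in(-.0255,.0255)],0).tolist())
print("rim z.065",np.round(k(proj("wrist",[.446,-.3305,.065]))),"foot",np.round(k(proj("wrist",[.446,-.3305,0]))), M.round(2).tolist())
# observed tips at height?
for z in(.03,.05,.065,.08): print(z,[onz("wrist",140+u*290/480,150+v*240/400,z).round(4).tolist() for u,v in((140,183),(338,183))])
```

```text
-0.025 -0.011 [[151.0, 258.0], [321.0, 258.0]]
-0.025 0.011 [[147.0, 192.0], [325.0, 192.0]]
0 -0.011 [[163.0, 215.0], [309.0, 215.0]]
0 0.011 [[160.0, 157.0], [312.0, 157.0]]
0.006 -0.011 [[166.0, 207.0], [307.0, 207.0]]
0.006 0.011 [[163.0, 150.0], [310.0, 150.0]]
0.025 -0.011 [[172.0, 183.0], [301.0, 183.0]]
0.025 0.011 [[170.0, 130.0], [303.0, 130.0]]
0.045 -0.011 [[178.0, 162.0], [295.0, 162.0]]
0.045 0.011 [[176.0, 114.0], [297.0, 114.0]]
rim z.065 [236. 208.] foot [236. 133.] [[0.56, 0.83, 0.0], [0.83, -0.56, -0.0], [-0.0, 0.0, -1.0]]
0.03 [[0.41, -0.3171, 0.03], [0.4737, -0.3599, 0.03]]
0.05 [[0.4191, -0.3112, 0.05], [0.4755, -0.3491, 0.05]]
0.065 [[0.426, -0.3068, 0.065], [0.4769, -0.341, 0.065]]
0.08 [[0.4328, -0.3024, 0.08], [0.4782, -0.3329, 0.08]]
```

Call:
step_arm:
  increments:
    - {"dp":[0,0,0],"yaw":0,"grip":1}
    - {"dp":[0,0,0],"yaw":0,"grip":1}
    - {"dp":[0,0,0],"yaw":0,"grip":1}

```text
clock: 4.45
position: [0.4457, -0.3302, 0.0503]
ee_rot: [-0.0, 0.883, 0.47, -0.0]
contact_force: [-0.6, 0.1, -0.6]
width: 0.0853
gripper_force: 0.0
```

Run:
```python
from h import *
a=cams.get_image("wrist"); b=cams.get_image("scene"); cv2.imwrite("pics/w4.png",np.hstack([cv2.resize(a[150:390,140:430],(480,400)),cv2.resize(b[235:330,150:226],(320,400))]))
```

```text
(no output)
```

View pics/w4.png

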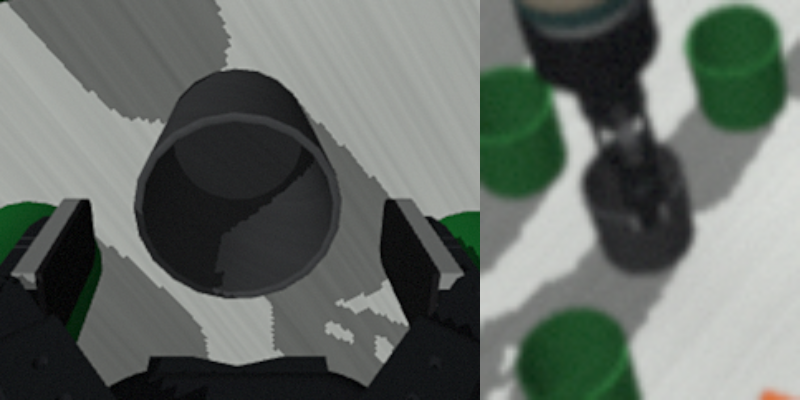

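The pads' lower ends show at w4 (92,200) and (382,200). By their 85 mm spacing they stand at z≈0.073, just above the rim, so the fingertips sit higher than the stated TCP offset. TCP z=0.03 is safe under either reading, so I'll go down to that.

Call:
step_arm:
  increments:
    - {"dp":[0,0,-0.1],"yaw":0,"grip":1}
    - {"dp":[0,0,0],"yaw":0,"grip":1}
    - {"dp":[0,0,0],"yaw":0,"grip":0.7}
    - {"dp":[0,0,0],"yaw":0,"grip":0.6}
    - {"dp":[0,0,0],"yaw":0,"grip":0.6}
  squeeze: 40

```text
clock: 5.18
position: [0.4461, -0.3305, 0.0315]
ee_rot: [0.001, 0.883, 0.47, 0.0]
contact_force: [-1.5, 0.8, 5.9]
width: 0.0648
gripper_force: 44.7
```

Call:
step_arm:
  increments:
    - {"dp":[0,0,0.25],"yaw":0,"grip":0.6}
    - {"dp":[0,0,0.3],"yaw":0,"grip":0.6}
    - {"dp":[0.02,0.15,0.25],"yaw":0,"grip":0.6}
    - {"dp":[0.02,0.29,0],"yaw":0.2,"grip":0.6}
    - {"dp":[0.02,0.29,0],"yaw":0.2,"grip":0.6}

```text
clock: 5.8
position: [0.4582, -0.1832, 0.1911]
ee_rot: [0.001, 0.868, 0.496, 0.001]
contact_force: [0.1, 1.1, -1.7]
width: 0.0647
gripper_force: 45.7
```

Call:
step_arm:
  increments:
    - {"dp":[0.02,0.29,0],"yaw":0.2,"grip":0.6}
    - {"dp":[0.02,0.29,0],"yaw":0.2,"grip":0.6}
    - {"dp":[0,0,0],"yaw":0,"grip":0.6}
    - {"dp":[0,0,0],"yaw":0,"grip":0.6}

```text
clock: 6.3
position: [0.4659, -0.0683, 0.1904]
ee_rot: [0.0, 0.853, 0.523, -0.0]
contact_force: [0.8, -0.2, -1.3]
width: 0.0647
gripper_force: 45.7
```

Run:
```python
from h import *
import pickle
c=cams.get_calibration("wrist");a=cams.get_image("wrist"); pickle.dump((a,c,manip.get_state()),open("w5.pkl","wb")); cv2.imwrite("pics/w5.png",a)
print(manip.get_state()["position"], proj("wrist",[.502,.097,.195]))
```

```text
[ 0.46591845 -0.0689883   0.1903732 ] (np.float64(169.641192051441), np.float64(-119.32823859708114))
```

View pics/w5.png

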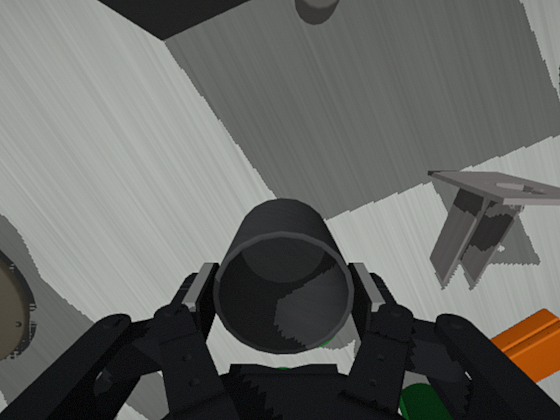

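The picture shows the cup held centrally, rim centre ≈(283,293), upright. The chute is at right, with plate top edge from (430,173) and spout mouth near (455,287). Next I refine the screw and panel from the saved first images.

Run:
```python
from h import *
np.set_printoptions(precision=4,suppress=True,linewidth=200)
t=cv2.cvtColor(cv2.imread("pics/top0.png"),cv2.COLOR_BGR2GRAY);s=cv2.cvtColor(cv2.imread("pics/scene0.png"),cv2.COLOR_BGR2GRAY)
for r in(160,190,210,225,250):print(r,list(zip(range(232,260),t[r,232:260].tolist())))
print(t[228:243,238:254])
print(s[150:168,278:300])
for c in(275,310,340,352):
    r0=140;print(c,[(r,int(s[r,c])) for r in range(138,185)][::1])
```

```text
160 [(232, 176), (233, 178), (234, 178), (235, 178), (236, 178), (237, 179), (238, 178), (239, 178), (240, 178), (241, 178), (242, 177), (243, 177), (244, 174), (245, 163), (246, 146), (247, 132), (248, 121), (249, 111), (250, 85), (251, 57), (252, 50), (253, 72), (254, 115), (255, 153), (256, 170), (257, 176), (258, 176), (259, 177)]
190 [(232, 180), (233, 180), (234, 180), (235, 180), (236, 179), (237, 178), (238, 179), (239, 177), (240, 177), (241, 169), (242, 155), (243, 141), (244, 129), (245, 118), (246, 93), (247, 64), (248, 52), (249, 46), (250, 46), (251, 45), (252, 55), (253, 79), (254, 103), (255, 115), (256, 119), (257, 120), (258, 120), (259, 121)]
210 [(232, 180), (233, 179), (234, 179), (235, 179), (236, 180), (237, 178), (238, 175), (239, 161), (240, 141), (241, 127), (242, 118), (243, 99), (244, 69), (245, 52), (246, 48), (247, 47), (248, 48), (249, 49), (250, 67), (251, 94), (252, 106), (253, 110), (254, 112), (255, 111), (256, 111), (257, 113), (258, 112), (259, 116)]
225 [(232, 178), (233, 179), (234, 179), (235, 179), (236, 174), (237, 161), (238, 141), (239, 128
[... 4645 characters left out ...]
 (171, 80), (172, 72), (173, 74), (174, 72), (175, 71), (176, 73), (177, 71), (178, 72), (179, 74), (180, 73), (181, 73), (182, 74), (183, 74), (184, 68)]
352 [(138, 120), (139, 116), (140, 105), (141, 85), (142, 62), (143, 48), (144, 43), (145, 45), (146, 44), (147, 41), (148, 38), (149, 45), (150, 51), (151, 57), (152, 70), (153, 86), (154, 99), (155, 106), (156, 110), (157, 116), (158, 119), (159, 119), (160, 117), (161, 120), (162, 117), (163, 117), (164, 116), (165, 115), (166, 121), (167, 117), (168, 119), (169, 120), (170, 120), (171, 121), (172, 131), (173, 139), (174, 133), (175, 107), (176, 82), (177, 75), (178, 74), (179, 74), (180, 72), (181, 73), (182, 76), (183, 72), (184, 72)]
```

Run:
```python
from h import *
import pickle
np.set_printoptions(precision=4,suppress=True,linewidth=200)
A=[onz("top",u,v,.225) for u,v in((250.1,160),(246.4,190),(243.5,210),(241.7,225),(238.6,250))]
B=[onz("scene",u,v,.225) for u,v in((275,141.4),(310,157),(340,170),(352,175.2))]
C=[onz("top",u,v,0) for u,v in((253.2,190),(250.5,210),(248.6,225),(245.4,250))]
for n,L in(("topcam",A),("scene",B),("bottom",C)):
    L=np.array(L);p=np.polyfit(L[:,0],L[:,1],1);print(n,"y(.502)=",np.polyval(p,.502),"yaw",90+np.degrees(np.arctan(p[0])), "at .66",np.polyval(p,.66))
print("screw scene z.195",onz("scene",288.6,158,.195),"top z.195",onz("top",246,234.7,.195), two(ray("scene",288.6,158),ray("top",246,234.7)))
a,c,s=pickle.load(open("w5.pkl","rb"))
print("tcp",s["position"],"rim ctr",onz("wrist",283,293,s["position"][2]+.0335,c),"panel corner",onz("wrist",165,40,0,c))
print("plate corner z.125",onz("wrist",430,173,.125,c))
# filter and wrist crop of chute
h=cv2.cvtColor(a,cv2.COLOR_BGR2GRAY)
cv2.imwrite("pics/ch.png",cv2.resize(a[120:330,400:560],None,fx=3.5,fy=2.85,interpolation=cv2.INTER_CUBIC))
```

```text
topcam y(.502)= 0.11541779138165166 yaw 84.23447950468494 at .66 0.09946479318704106
scene y(.502)= 0.11417689142210477 yaw 84.44583791441728 at .66 0.09881246478836782
bottom y(.502)= 0.1173098738013239 yaw 84.09042510245851 at .66 0.10095547575051683
screw scene z.195 [0.5042 0.104  0.195 ] top z.195 [0.5035 0.1031 0.195 ] (array([0.5039, 0.1035, 0.1951]), np.float64(0.001096764069497208))
tcp [ 0.4659 -0.069   0.1904] rim ctr [ 0.4665 -0.0672  0.2239] panel corner [0.4284 0.1219 0.    ]
plate corner z.125 [ 0.5797 -0.0824  0.125 ]
```

Call:
step_arm:
  increments:
    - {"dp":[0.065,0.156,0],"yaw":0,"grip":0.6}
    - {"dp":[0.065,0.156,0],"yaw":0,"grip":0.6}
    - {"dp":[0,0,-0.25],"yaw":0,"grip":0.6}
    - {"dp":[0,0,-0.25],"yaw":0,"grip":0.6}
    - {"dp":[0,0,-0.2],"yaw":0,"grip":0.6}

```text
clock: 6.98
position: [0.4916, -0.0075, 0.0486]
ee_rot: [-0.0, 0.854, 0.521, -0.0]
contact_force: [0.8, 0.6, -1.0]
width: 0.0647
gripper_force: 45.7
```

Call:
step_arm:
  increments:
    - {"dp":[0,0,0],"yaw":0,"grip":0.6}
    - {"dp":[0,0,-0.04],"yaw":0,"grip":0.6}
    - {"dp":[0,0,-0.035],"yaw":0,"grip":0.6}
    - {"dp":[0,0,0],"yaw":0,"grip":0.6}

```text
clock: 7.48
position: [0.4922, -0.006, 0.0359]
ee_rot: [0.0, 0.853, 0.522, 0.0]
contact_force: [0.7, 0.1, -1.7]
width: 0.0648
gripper_force: 45.8
```

Call:
step_arm:
  increments:
    - {"dp":[0.002,0.006,-0.012],"yaw":0,"grip":0.6}
    - {"dp":[0,0,-0.01],"yaw":0,"grip":0.6}
    - {"dp":[0,0,0],"yaw":0,"grip":0.6}

```text
clock: 7.85
position: [0.4926, -0.0045, 0.0315]
ee_rot: [0.0, 0.853, 0.522, 0.0]
contact_force: [-0.9, 0.0, 3.1]
width: 0.0651
gripper_force: 46.1
```

Call:
step_arm:
  increments:
    - {"dp":[0,0,0],"yaw":0,"grip":1}
    - {"dp":[0,0,0],"yaw":0,"grip":1}
    - {"dp":[0,0,0.25],"yaw":0,"grip":1}
    - {"dp":[0,0,0.3],"yaw":0,"grip":1}
    - {"dp":[0,0,0.3],"yaw":0,"grip":1}

```text
clock: 8.48
position: [0.4919, -0.0046, 0.2027]
ee_rot: [-0.0, 0.853, 0.522, -0.0]
contact_force: [0.2, -0.3, -0.7]
width: 0.0858
gripper_force: 0.0
```

Call:
step_arm:
  increments:
    - {"dp":[0.12,-0.23,0.15],"yaw":0,"grip":1}
    - {"dp":[0.12,-0.23,0],"yaw":0,"grip":1}
    - {"dp":[0.12,-0.23,0],"yaw":0,"grip":1}
    - {"dp":[0.12,-0.23,0],"yaw":0,"grip":1}
    - {"dp":[0.12,-0.23,0],"yaw":0,"grip":1}

```text
clock: 9.1
position: [0.6128, -0.2362, 0.2308]
ee_rot: [-0.0, 0.853, 0.522, 0.0]
contact_force: [1.0, 0.4, 0.5]
width: 0.0854
gripper_force: 0.0
```

Call:
step_arm:
  increments:
    - {"dp":[0,0,0],"yaw":0,"grip":1}
    - {"dp":[0,0,0],"yaw":0,"grip":1}

```text
clock: 9.35
position: [0.6116, -0.2342, 0.2303]
ee_rot: [-0.001, 0.853, 0.522, -0.0]
contact_force: [-0.1, 0.4, -0.9]
width: 0.0854
gripper_force: 0.0
```

Run:
```python
from h import *
import pickle
c=cams.get_calibration("wrist");a=cams.get_image("wrist"); pickle.dump((a,c,manip.get_state()),open("w6.pkl","wb"))
t=cams.get_image("top");cv2.imwrite("pics/top1.png",t)
cv2.imwrite("pics/w6.png",a)
print(manip.get_state()["position"])
for P in([.6535,-.1455,.125],[.6275,-.197,.06],[.60,-.25,.042]):print(proj("wrist",P,c))
m=cv2.cvtColor(t,cv2.COLOR_BGR2GRAY);print("cup center px expected",proj("top",[.4932,-.003,.065]))
```

```text
[ 0.61163342 -0.23336169  0.23108566]
(np.float64(279.4735267089348), np.float64(91.14736216897371))
(np.float64(280.7908965351112), np.float64(154.60600688129688))
(np.float64(280.7353439101181), np.float64(203.88898803562375))
cup center px expected (np.float64(284.1721562170423), np.float64(241.8702289274338))
```

View pics/w6.png

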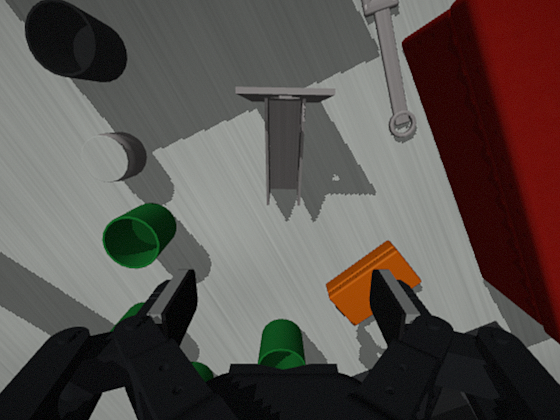

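The last picture shows the chute almost square to the tool: plate top edge from (235,88) to (335,92), channel walls at u≈268 and 301 ending at the spout near v≈205. Now I take exact edges by code.

Run:
```python
from h import *
import pickle
np.set_printoptions(linewidth=220,precision=4,suppress=True)
a,c,s=pickle.load(open("w6.pkl","rb"));g=cv2.cvtColor(a,cv2.COLOR_BGR2GRAY)
print(s["position"],s["ee_rot"])
print("rows 82-104 x cols"); 
for u in(231,234,236,238,240,250,262,290,310,325,330,332,334,336,338): print(u,g[82:106,u])
for v in(115,140,165,185,198,203,206):print(v,g[v,258:312])
```

```text
[ 0.6116 -0.2336  0.2307] [-0.0007  0.8527  0.5224 -0.0002]
rows 82-104 x cols
231 [90 92 92 91 91 91 91 91 91 91 93 92 93 91 89 89 90 93 94 94 93 94 94 92]
234 [90 89 89 89 89 92 92 91 88 88 88 90 92 91 91 90 94 95 92 90 90 90 92 93]
236 [ 94  92  93  89 105 125 130 126 126 129 130 102  77  94  91  93  92  88  91  92  93  92  93  91]
238 [ 90  90  91  89 106 122 125 124 124 125 130  92  40  81  95  93  92  93  91  92  91  91  91  94]
240 [ 90  90  91  90 103 124 124 124 125 125 132  96  21  51  82  94  91  91  94  94  94  91  91  92]
250 [ 89  89  89  84  96 118 126 126 125 125 130 103  45  31  37  39  36  32  54  86  96  95  95  92]
262 [ 90  92  90  88  90 115 128 126 128 127 132 112  62  32  37  40  36  37  32  57  86  92  94  92]
290 [ 90  90  89  92  88 104 127 129 127 127 128 133  93  66 117 130 108  58  40  60  67  67  65  67]
310 [ 89  85 102 138 155 145 129 124 125 124 128 132 104  41  34  38  40  38  40  35  62  91  94  93]
325 [155 155 151 149 150 148 134 122 126 127 126 128 113  59  31  32  36  94 140 149 146 147 148 150]
330 [148 149 149 149 152 152 138 125 124 126 126 
[... 1314 characters left out ...]
0  88  88  87  88  90  90  92  94]
198 [147 147 153 153 156 156 155 157 135  95  79 104 151 152 152 142 109  86  91  90  92  92  94  92  89  90  91  91  91  92  93  92  90  94  91  94  91  91 100 108  92 104 134 150 112  82  91  89  89  92  92  91  90  87]
203 [154 154 152 147 147 153 155 159 139  92  90 123 157 156 155 151 151 141 107  85  90  90  91  93  95  91  89  90  90  91  90  91  91  90  90  89 107 145 153 118  92 107 139 154 151 143 110  84  88  89  90  90  90  92]
206 [152 152 152 156 151 147 150 153 157 158 160 153 151 151 153 155 153 150 154 130  82  88  91  92  92  95  91  90  88  90  91  92  92  91  88 103 140 156 153 152 150 150 151 150 151 154 144 110  84  90  90  89  89  93]
```

Run:
```python
from h import *
import pickle
np.set_printoptions(precision=4,suppress=True)
a,c,s=pickle.load(open("w6.pkl","rb"))
L=onz("wrist",235,86.05,.125,c);R=onz("wrist",335.2,88.1,.125,c);print(L,R,np.linalg.norm(L-R))
d=(R-L)/np.linalg.norm(R-L);yaw=np.arctan2(d[0],-d[1]);yaw=np.arctan2(d[1],d[0])+np.pi/2
n=np.array([np.cos(yaw),np.sin(yaw)]);M=(L+R)[:2]/2;print("yaw",np.degrees(yaw),"back mid",M)
F=onz("wrist",285,94.1,.125,c);print("front edge off",(F[:2]-M)@n)
sp=onz("wrist",283.8,204.5,.042,c);v=M-sp[:2];print("spout->plate yaw",np.degrees(np.arctan2(v[1],v[0])),np.linalg.norm(v))
print("grip",M-.06*n)
q=s["ee_rot"];th=2*np.arctan2(q[2],q[1]);print("tool x yaw",np.degrees(th))
# cup in top1: dark blob near 284,242
t=cv2.imread("pics/top1.png");h=cv2.cvtColor(t,cv2.COLOR_BGR2HSV);m=((h[...,2]<75)&(h[...,1]<90)).astype(np.uint8)
k,l,S,C=cv2.connectedComponentsWithStats(m)
for i in range(1,k):
    if S[i,4]>100 and abs(C[i]-[284,242]).max()<20:print(S[i],C[i],onz("top",*C[i],.04))
```

```text
[ 0.6237 -0.126   0.125 ] [ 0.6941 -0.1637  0.125 ] 0.0799265588949845
yaw 61.84882273784872 back mid [ 0.6589 -0.1449]
front edge off -0.005214623637542486
spout->plate yaw 62.470015394410765 0.12116525603487835
grip [ 0.6306 -0.1978]
tool x yaw 62.980648768558275
[275 233  20  20 310] [284.7871 242.3581] [ 0.4932 -0.0048  0.04  ]
```

Call:
step_arm:
  increments:
    - {"dp":[0.095,0.18,0],"yaw":-0.12,"grip":1}
    - {"dp":[0,0,-0.25],"yaw":0,"grip":1}
    - {"dp":[0,0,-0.25],"yaw":0,"grip":1}
    - {"dp":[0,0,-0.25],"yaw":0,"grip":1}
    - {"dp":[0,0,0],"yaw":0,"grip":1}

```text
clock: 10.07
position: [0.6276, -0.1959, 0.0776]
ee_rot: [-0.004, 0.857, 0.515, -0.003]
contact_force: [0.2, 0.1, -0.0]
width: 0.0854
gripper_force: 0.0
```

Call:
step_arm:
  increments:
    - {"dp":[0,0,-0.2],"yaw":0,"grip":1}
    - {"dp":[0,0,-0.1],"yaw":0,"grip":1}
    - {"dp":[0,0,-0.07],"yaw":0,"grip":1}
    - {"dp":[0,0,0],"yaw":0,"grip":1}

```text
clock: 10.58
position: [0.6317, -0.1985, 0.0079]
ee_rot: [0.0, 0.857, 0.515, 0.0]
contact_force: [0.1, 0.4, 0.9]
width: 0.0855
gripper_force: 0.0
```

Call:
step_arm:
  increments:
    - {"dp":[-0.003,0.003,0],"yaw":0,"grip":0.7}
    - {"dp":[0,0,0],"yaw":0,"grip":0.4}
    - {"dp":[0,0,0],"yaw":0,"grip":0.4}
    - {"dp":[0,0,0],"yaw":0,"grip":0.4}
    - {"dp":[0,0,0],"yaw":0,"grip":0.4}
  squeeze: 60

```text
clock: 11.2
position: [0.6311, -0.1983, 0.0081]
ee_rot: [0.001, 0.857, 0.515, 0.0]
contact_force: [-0.3, 0.3, 5.6]
width: 0.0395
gripper_force: 60.9
```

Call:
step_arm:
  increments:
    - {"dp":[0,0,0.1],"yaw":0,"grip":0.4}
    - {"dp":[0,0,0.2],"yaw":0,"grip":0.4}
    - {"dp":[0,0,0.25],"yaw":0,"grip":0.4}
    - {"dp":[0,0,0.25],"yaw":0,"grip":0.4}
    - {"dp":[0,0,0.1],"yaw":0,"grip":0.4}

```text
clock: 11.82
position: [0.6317, -0.1985, 0.1899]
ee_rot: [0.002, 0.858, 0.514, 0.001]
contact_force: [-0.4, -0.2, -3.7]
width: 0.0394
gripper_force: 61.4
```

Call:
step_arm:
  increments:
    - {"dp":[-0.138,0.19,0],"yaw":0.52,"grip":0.4}
    - {"dp":[-0.138,0.19,0],"yaw":0.52,"grip":0.4}
    - {"dp":[-0.138,0.19,0],"yaw":0.52,"grip":0.4}
    - {"dp":[-0.138,0.19,0],"yaw":0.52,"grip":0.4}
    - {"dp":[-0.138,0.19,0],"yaw":0.52,"grip":0.4}

```text
clock: 12.45
position: [0.4909, -0.0068, 0.1861]
ee_rot: [-0.001, 0.741, 0.672, -0.0]
contact_force: [0.4, 0.4, -3.2]
width: 0.0392
gripper_force: 61.5
```

Call:
step_arm:
  increments:
    - {"dp":[0,0,-0.2],"yaw":0,"grip":0.4}
    - {"dp":[0,0,-0.15],"yaw":0,"grip":0.4}
    - {"dp":[0,0,0],"yaw":0,"grip":0.4}
    - {"dp":[0,0,0],"yaw":0,"grip":0.4}

```text
clock: 12.95
position: [0.4933, -0.0083, 0.1176]
ee_rot: [0.0, 0.742, 0.671, 0.0]
contact_force: [0.4, -0.5, -2.7]
width: 0.0391
gripper_force: 61.5
```

Call:
step_arm:
  increments:
    - {"dp":[0.006,0.075,0.028],"yaw":0,"grip":0.4}
    - {"dp":[0.006,0.075,0],"yaw":0,"grip":0.4}
    - {"dp":[0,0,0],"yaw":0,"grip":0.4}
    - {"dp":[0,0,0],"yaw":0,"grip":0.4}

```text
clock: 13.45
position: [0.495, 0.0222, 0.1228]
ee_rot: [0.0, 0.741, 0.671, -0.0]
contact_force: [-0.5, -0.6, -2.8]
width: 0.0396
gripper_force: 61.6
```

Run:
```python
from h import *
import pickle
np.set_printoptions(linewidth=250,precision=4,suppress=True)
s=manip.get_state();c=cams.get_calibration("wrist");a=cams.get_image("wrist");pickle.dump((a,c,s),open("w7.pkl","wb"))
print(s["position"],s["ee_rot"],s["contact_force"])
p=s["position"];q=s["ee_rot"];th=2*np.arctan2(q[2],q[1]);n=np.array([np.cos(th),np.sin(th),0]);e=np.array([-n[1],n[0],0])
top=p+[0,0,.117-.0]
for y in(-.04,.04): print("plate back top corner",proj("wrist",p+.06*n+e*y+[0,0,.125-.0081],c))
for k in(0,6,12,18):
  ax=np.array([.505,.115,.195])-k/1000*n; print("axis",k,proj("wrist",ax,c),proj("wrist",ax+[0,0,.01],c))
cv2.imwrite("pics/w7.png",a); sc=cams.get_image("scene");cv2.imwrite("pics/s7.png",sc)
g=cv2.cvtColor(a,cv2.COLOR_BGR2GRAY)
print(cv2.resize(g,(70,42),interpolation=cv2.INTER_AREA)[:22,18:54])
```

```text
[0.495  0.0222 0.1228] [ 0.0002  0.7412  0.6713 -0.0001] [-0.5323 -0.6381 -2.7641]
plate back top corner (np.float64(583.5884130062248), np.float64(258.64608051160684))
plate back top corner (np.float64(-16.987209723069384), np.float64(258.2458414211962))
axis 0 (np.float64(286.68069199458984), np.float64(50.13395676628471)) (np.float64(287.1825954738553), np.float64(39.905616015021735))
axis 6 (np.float64(286.5847067018966), np.float64(77.30864874731591)) (np.float64(287.05816117198066), np.float64(71.37870922226543))
axis 12 (np.float64(286.49337112040087), np.float64(103.16694666372545)) (np.float64(286.94061893165406), np.float64(101.10859744323425))
axis 18 (np.float64(286.40635537854877), np.float64(127.80224146744823)) (np.float64(286.8294115853489), np.float64(129.23620472552102))
[[ 57  57  58  58  59  59  58  58  58  58  58  59  58  59  58  58  58  57  57  57  57  57  57  57  58  58  58  58  58  58  57  56  56  55  55  54]
 [ 39  39  39  39  39  40  39  39  39  39  40  40  40  40  39  39  39  39  39  39  39  39  39  39  39  39  39  39  39  39  38  38  38  37  38  37]
 [ 38 
[... 2234 characters left out ...]
65  65  65  66  68  71  73  79  80  81  81  79  73  70  68  66  66  67  67  66  66  66  66  67  80  99 112 114]
 [121 104 102 103 106 107 109 109 108 109 108  71  83  83  83  92  93  94  94  90  82  82  82  76 115 115 117 116 107 106 107 109 108 113 115 122]
 [131 129 128 128 130 131 131 131 138 139 131 128 117 109  88  88  85  85  88  86  92 112 120 132 135 133 134 132 131 129 128 128 130 130 130 128]
 [128 129 129 129 129 129 130 130 130 130 132 131 130 118  81  88  85  85  88  86  87 127 129 129 130 129 129 129 129 129 129 129 129 128 128 128]
 [131 131 131 131 131 132 132 132 132 132 132 133 133  95  87  95  92  93  96  94  91 113 131 131 131 131 131 131 131 131 131 131 131 131 131 131]]
```

Run:
```python
from h import *
import pickle
from scipy.optimize import least_squares
np.set_printoptions(linewidth=250,precision=4,suppress=True)
a,c,s=pickle.load(open("w7.pkl","rb"));g=cv2.cvtColor(a,cv2.COLOR_BGR2GRAY).astype(float)
for v in(45,60,75,84,90,96,100): print(v,g[v,236:336].astype(int))
for u in(284,275,293,255,312):print(u,list(zip(range(0,112,1),g[0:112,u].astype(int)))[::1] if u==284 else g[70:112,u].astype(int))
q=s["ee_rot"];th=2*np.arctan2(q[2],q[1]);print("panel top front edge expected v",proj("wrist",[.505,.115,.225],c))
```

```text
45 [38 42 38 37 37 38 38 38 37 40 40 38 39 38 39 37 39 39 37 39 37 36 41 39 36 37 37 39 39 41 36 38 39 36 42 38 37 37 37 38 38 39 38 39 41 40 37 38 38 39 38 39 38 41 39 37 39 40 36 39 38 35 37 38 42 38 40 37 39 39 39 37 39 40 36 42 39 39 40 38 39 41 41
 38 41 40 38 37 39 37 39 38 37 36 37 36 34 39 37 38]
60 [37 38 39 39 39 40 39 37 37 37 39 39 39 39 39 39 39 39 37 37 38 40 40 38 40 37 39 36 40 37 39 57 70 73 79 78 83 81 87 85 87 88 90 91 97 95 96 99 96 95 92 87 90 89 88 86 86 86 84 81 79 76 71 56 32 37 39 37 37 38 36 36 41 38 39 39 36 38 38 38 39 39 38
 37 39 38 38 38 37 38 36 39 42 37 38 40 36 37 41 38]
75 [41 37 38 41 38 36 38 39 38 38 39 37 38 39 40 37 37 40 39 38 40 40 37 35 36 40 37 38 37 37 37 55 68 73 78 79 81 82 85 85 87 88 91 92 92 97 98 98 97 94 93 89 90 91 89 89 87 86 82 80 79 76 70 57 36 38 40 42 38 39 40 41 38 38 42 38 41 39 40 39 38 36 40
 39 38 40 38 38 38 39 38 40 38 39 40 39 41 38 38 37]
84 [42 39 38 39 42 38 39 41 39 40 41 38 41 39 39 38 40 41 35 42 41 42 39 39 40 39 40 41 40 42 37 49 71 75 81 79 82 83 84 85 87 91 92 91 95 96 97 96 98 94 91 92 89 90 89 88 87 86 85 8
[... 3445 characters left out ...]
85 84 86 87 87 87 84 87 87 85 86 87 86 84 84 86 85 88 77 85 97 97 95 98 96 97 98 95]
293 [ 85  84  86  84  87  86  86  85  85  85  84  87  86  86  86  84  85  87  86  87  86  86  86  86  85  85  88  84  85  85  86  88  77  85 102  97  96  96  96  96  96  96]
255 [ 41  36  41  40  40  38  40  37  39  39  40  35  38  43  42  40  38  41  41  38  41  43  41  42  41  41  42  39  30  94 126 124 126 102  75  81  81  83  83  83  84  82]
312 [ 37  39  35  42  40  41  41  37  39  39  39  40  39  38  39  38  40  40  41  39  44  40  41  40  42  42  42  39  28  95 128 122 126 102  77  85  83  84  82  84  83  83]
panel top front edge expected v (np.float64(288.842696828727), np.float64(6.074245959350719))
```

The screw projects within 0.5 mm of prediction (shank u=283.2, plate centre u=283.3; panel joint at v≈48, head back at v≈102). The chute is lined up, so I push straight on 30 mm.

Call:
step_arm:
  increments:
    - {"dp":[0.004,0.04,0.001],"yaw":0,"grip":0.4}
    - {"dp":[0.004,0.04,0],"yaw":0,"grip":0.4}
    - {"dp":[0.004,0.04,0],"yaw":0,"grip":0.4}
    - {"dp":[0.003,0.03,0],"yaw":0,"grip":0.4}
    - {"dp":[0,0,0],"yaw":0,"grip":0.4}

```text
clock: 14.18
position: [0.498, 0.0525, 0.1228]
ee_rot: [0.0, 0.741, 0.671, -0.0]
contact_force: [-0.9, 0.8, -3.6]
width: 0.0395
gripper_force: 61.6
```

Call:
step_arm:
  increments:
    - {"dp":[0,0,0],"yaw":0,"grip":0.4}

```text
clock: 14.3
position: [0.498, 0.0519, 0.1228]
ee_rot: [0.0, 0.741, 0.671, -0.0]
contact_force: [-1.0, -0.1, -3.0]
width: 0.0396
gripper_force: 61.6
```

Call:
step_arm:
  increments:
    - {"dp":[0,0,-0.04],"yaw":0,"grip":0.4}
    - {"dp":[0,0,-0.04],"yaw":0,"grip":0.4}
    - {"dp":[0,0,-0.03],"yaw":0,"grip":0.4}
    - {"dp":[0,0,-0.01],"yaw":0,"grip":0.4}
    - {"dp":[0,0,0],"yaw":0,"grip":0.4}

```text
clock: 14.92
position: [0.498, 0.0519, 0.0986]
ee_rot: [-0.0, 0.742, 0.671, -0.0]
contact_force: [0.3, 0.2, -3.0]
width: 0.0396
gripper_force: 61.6
```

Call:
step_arm:
  increments:
    - {"dp":[0,0,-0.005],"yaw":0,"grip":0.4}
    - {"dp":[0,0,-0.005],"yaw":0,"grip":0.4}
    - {"dp":[0,0,0],"yaw":0,"grip":0.4}

```text
clock: 15.3
position: [0.4982, 0.052, 0.0971]
ee_rot: [0.0, 0.742, 0.671, 0.0]
contact_force: [0.8, 0.4, -1.4]
width: 0.0397
gripper_force: 61.8
```

Call:
step_arm:
  increments:
    - {"dp":[0,0,-0.005],"yaw":0,"grip":0.4}
    - {"dp":[0,0,0],"yaw":0,"grip":0.4}
    - {"dp":[0,0,0],"yaw":0,"grip":0.4}

```text
clock: 15.68
position: [0.4984, 0.0522, 0.0965]
ee_rot: [0.0, 0.742, 0.671, 0.001]
contact_force: [-0.9, 1.5, 5.1]
width: 0.04
gripper_force: 62.6
```

Call:
step_arm:
  increments:
    - {"dp":[0,0,0],"yaw":0,"grip":0.48}
    - {"dp":[0,0,0],"yaw":0,"grip":0.55}
    - {"dp":[0,0,0],"yaw":0,"grip":0.65}
    - {"dp":[0,0,0],"yaw":0,"grip":0.8}
    - {"dp":[0,0,0],"yaw":0,"grip":0.8}
  squeeze: 20

```text
clock: 16.3
position: [0.498, 0.0519, 0.0957]
ee_rot: [-0.0, 0.742, 0.671, -0.0]
contact_force: [0.0, 0.3, 0.7]
width: 0.0683
gripper_force: 0.0
```

Run:
```python
from h import *
import pickle
np.set_printoptions(linewidth=250,precision=4,suppress=True)
s=manip.get_state();c=cams.get_calibration("wrist");a=cams.get_image("wrist");print(s["position"],s["width"],s["contact_force"])
pickle.dump((a,c,s),open("w8.pkl","wb"));cv2.imwrite("pics/w8.png",a)
g=cv2.cvtColor(a,cv2.COLOR_BGR2GRAY)
print(cv2.resize(g,(56,42),interpolation=cv2.INTER_AREA)[:34,:])
```

```text
[0.498  0.0519 0.0957] 0.06827978473317917 [0.0421 0.323  0.697 ]
[[150 151 153 ... 153 132 140]
 [152 155 155 ... 155 154 156]
 [154 156 157 ... 157 156 158]
 ...
 [162 164 166 ... 100 100 100]
 [162 163 166 ... 100 100  99]
 [162 162 165 ... 100  99  99]]
```

Call:
step_arm:
  increments:
    - {"dp":[0,0,0.1],"yaw":0,"grip":0.8}
    - {"dp":[0,0,0.25],"yaw":0,"grip":0.8}
    - {"dp":[0,0,0.3],"yaw":0,"grip":0.8}
    - {"dp":[-0.02,-0.2,0.2],"yaw":0,"grip":0.8}
    - {"dp":[-0.02,-0.28,0],"yaw":0,"grip":0.8}

```text
clock: 16.98
position: [0.4923, -0.0446, 0.27]
ee_rot: [0.004, 0.74, 0.672, 0.003]
contact_force: [0.4, -0.9, -0.5]
width: 0.0683
gripper_force: 0.0
```

Call:
step_arm:
  increments:
    - {"dp":[-0.02,-0.25,0],"yaw":0,"grip":0.8}
    - {"dp":[0,0,0],"yaw":0,"grip":0.8}
    - {"dp":[0,0,0],"yaw":0,"grip":0.8}

```text
clock: 17.35
position: [0.4858, -0.0936, 0.2657]
ee_rot: [-0.0, 0.742, 0.671, 0.0]
contact_force: [-0.3, 0.3, 0.0]
width: 0.0686
gripper_force: 0.0
```

Run:
```python
from h import *
import pickle
np.set_printoptions(linewidth=250,precision=4,suppress=True,threshold=100000)
s=manip.get_state();c=cams.get_calibration("wrist");a=cams.get_image("wrist");print(s["position"],s["contact_force"])
pickle.dump((a,c,s),open("w9.pkl","wb"));cv2.imwrite("pics/w9.png",a);sc=cams.get_image("scene");cv2.imwrite("pics/s9.png",sc);t=cams.get_image("top");cv2.imwrite("pics/t9.png",t)
n=np.array([.0993,.995,0]);e=np.array([-.995,.0993,0]);S=np.array([.5038,.109,.195])
for nm in("wrist","top","scene"):
  print(nm,[np.round(proj(nm,P,c if nm=="wrist" else None),1) for P in (S+.0025*n+.04*e+[0,0,.019],S+.0025*n-.04*e+[0,0,.019],S-.1125*n-[0,0,.064],np.array([.493,-.004,.065]))])
def comp(nm,a,pt,f):
    h=cv2.cvtColor(a,cv2.COLOR_BGR2HSV);m=f(h).astype(np.uint8);k,l,S_,C=cv2.connectedComponentsWithStats(m)
    for i in range(1,k):
        if S_[i,4]>80 and np.hypot(*(C[i]-pt))<45:print(nm,S_[i],C[i])
comp("wrist dark",a,proj("wrist",[.493,-.004,.04],c),lambda h:(h[...,2]<75)&(h[...,1]<90))
g=cv2.cvtColor(sc,cv2.COLOR_BGR2GRAY);print(g[140:212:2,262:318:2])
```

```text
[ 0.4858 -0.0936  0.2657] [-0.3092  0.2762  0.0431]
wrist [array([ 201.9, -140.5]), array([ 355.6, -140.9]), array([280.8, 102.6]), array([281.8, 106.5])]
top [array([240.5, 248.4]), array([244.2, 219.5]), array([284.1, 240.7]), array([284.5, 241.9])]
scene [array([279.2, 146.9]), array([300.7, 156.4]), array([266.8, 193.1]), array([267.6, 209.2])]
[[118 120 120 117  90 103 124 130 126 126 122 120 123 122 120 121 101 104 109 111 105 100 106 112 104 104 122 121]
 [ 95 114 118 116  87  74  74  94 119 129 131 127 122 121 119 118 102 102 113 117 119 120 116 113 105 106 119 123]
 [ 54  83 116 118  86  73  74  72  77  89 113 128 128 127 122 124  99 102 113 116 116 116 118 114 104 109 122 119]
 [ 44  66 114 118  90  71  69  73  71  80  71  85 106 124 132 128 105  89 104 116 120 117 115 106  85 109 118 121]
 [ 31  59 117 120  90  71  67  71  75  90  87  72  71  80  95 116 126 102  98  92  92  95  82  72  81 117 121 118]
 [ 29  65 119 119  91  70  68  72  77  90  93  90  87  80  76  79  87 113 123 117  93  81  78  99 115 119 117 120]
 [ 25  64 119 121  98  73  69  70  77  85  85  87  91  92  
[... 2691 characters left out ...]
  73  73]
 [208 183 127 104 103  86  85  87 112 122 120 118 102  83  74  70  69  70  69  75  79 107  98  80  76  72  73  71]
 [184 168 110  79  90  93  85 103 124 123 122 121 121 119 102  82  73  70  75 101 107 130 127 106  92  71  73  74]
 [ 79  52  48  48  55  64  76 112 121 122 122 123 122 125 122 116 103  83  85 120 127 139 135 124 111  74  74  69]
 [ 46  48  46  47  47  45  46  79 117 120 124 124 122 123 123 124 123 117 100 123 134 140 138 136 112  74  71  69]
 [ 42  49  48  44  44  46  42  45 111 122 121 126 123 125 122 125 124 122 109 110 130 135 137 128 103  69  71  70]
 [ 43  41  44  45  46  45  41  39 111 124 123 121 123 123 123 124 126 124 110 108 118 124 123 118 101  72  72  72]]
```

Run:
```python
from h import *
import pickle
np.set_printoptions(linewidth=320,threshold=100000)
a,c,s=pickle.load(open("w9.pkl","rb"));g=cv2.cvtColor(a,cv2.COLOR_BGR2GRAY)
print("cols",list(range(240,326,2)))
for v in range(50,150,4):print(v,g[v,240:326:2])
print(g[60:150,282])
```

```text
cols [240, 242, 244, 246, 248, 250, 252, 254, 256, 258, 260, 262, 264, 266, 268, 270, 272, 274, 276, 278, 280, 282, 284, 286, 288, 290, 292, 294, 296, 298, 300, 302, 304, 306, 308, 310, 312, 314, 316, 318, 320, 322, 324]
50 [84 84 81 84 81 84 87 85 82 58 52 36 61 60 60 62 62 64 61 60 62 58 63 61 63 64 62 60 60 65 27 65 60 86 82 84 85 85 83 83 86 81 83]
54 [85 84 84 80 84 83 82 84 84 59 53 30 62 59 61 60 63 62 61 61 62 60 65 61 62 63 63 60 60 62 30 64 64 86 84 85 83 85 85 81 86 82 82]
58 [84 83 84 80 82 82 83 84 88 60 59 30 63 61 61 63 63 64 62 62 61 60 62 62 63 62 62 60 61 63 32 64 69 86 85 84 83 84 83 84 83 83 82]
62 [84 84 83 81 83 84 85 84 88 59 58 33 58 60 59 65 63 63 63 62 62 61 64 63 62 59 63 60 63 61 33 63 71 85 84 84 84 83 84 84 85 84 81]
66 [84 84 85 81 82 82 86 84 87 63 61 31 58 62 59 62 63 63 65 61 61 61 64 62 61 60 64 60 63 59 37 67 73 87 85 84 84 83 84 81 85 84 78]
70 [83 83 80 83 81 82 84 83 84 67 64 31 56 60 60 62 62 63 63 61 62 61 65 62 64 62 63 61 62 57 37 66 73 86 83 83 85 85 84 84 84 83 80]
74 [86 84 83 83 81 84 83 83 85 72 66 34 52 60 63 61 64 63 64 62 63 62 63 61
[... 2613 characters left out ...]
 90  90  87  82  86  84  85  82  85  88  89  84  85  86  89  86  85  84]
142 [142 137 136 145 143 140 125  85  83  85  87  87  87  86  81  84  86  86  85  84  86  84  85  87  83  88  86  89  84  87  85  86  85  85  88  87  85  84  88  89  89  87  86]
146 [144 141 135 142 146 138 146  81  84  87  86  89  85  88  85  83  86  85  87  84  84  86  83  87  84  85  85  90  85  88  85  88  85  87  88  88  86  85  87  88  85  86  86]
[61 60 61 61 60 59 61 61 58 62 61 62 59 61 62 60 60 62 60 62 59 62 61 61 60 61 61 59 61 62 62 61 62 60 62 62 64 50 27 32 29 30 32 28 30 31 30 30 32 31 31 31 27 30 25 32 27 29 30 32 33 29 29 30 30 28 31 31 29 31 32 28 23 21 17 15 25 24 54 80 86 85 84 85 86 84 86 86 86 87]
```

Run:
```python
from h import *
import pickle
np.set_printoptions(precision=4,suppress=True)
a,c,s=pickle.load(open("w9.pkl","rb"));n=np.array([.0993,.995,0])
P=onz("wrist",281,137.8,.065,c)+.033*n;print("cup ctr",P)
for z in(.125,.131,.137):
  T=onz("wrist",281.5,109,z,c);print("tip",z,T,"spout pt",T+.008*n)
for z in(.089,.092):print("floor end",onz("wrist",281.5,97.5,z,c))
for nm in("t9","s9"):
  im=cv2.imread(f"pics/{nm}.png");h=cv2.cvtColor(im,cv2.COLOR_BGR2HSV)
```

```text
cup ctr [ 0.492  -0.0047  0.065 ]
tip 0.125 [ 0.4927 -0.0083  0.125 ] spout pt [ 0.4935 -0.0003  0.125 ]
tip 0.131 [ 0.4927 -0.0084  0.131 ] spout pt [ 0.4935 -0.0005  0.131 ]
tip 0.137 [ 0.4927 -0.0086  0.137 ] spout pt [ 0.4935 -0.0007  0.137 ]
floor end [0.4937 0.0038 0.089 ]
floor end [0.4937 0.0036 0.092 ]
```

```bash
python3 -c "
from h import *
print(ticket.sign_off())"
```

```text
the job is handed in; nothing more can be done
None
```

The job is handed in at about 17.5 s of robot time: the chute hangs upright on the small steel screw by its keyhole, and the steel cup stands on the shelf under the spout, within about 4 mm of centre. I set the cup down before hanging the chute, because the hung chute would have blocked the gripper; the other things on the shelf were not handled.

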